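Fetch the fallen volume knob out from between the hi-fi units with kitchen tongs

TASK

The receiver's volume knob has come off and dropped onto the shelf, into the narrow gap between the receiver and the disc player. Pick up the kitchen tongs by their handles, close their jaws on the knob where it lies in the gap (the tongs alone may touch it, never your fingers), lift it out until it is clear above the tops of both units, and finish while still holding it up there in the squeezed tongs, with knob and tongs touching neither unit. Do not bang into the units, and leave everything else where it lies.

Things in the scene. Friction and masses are not known exactly. Their poses are not given: they have to be found in the camera images.
- tongs_grip (a point): Point midway between the two black handle sleeves of the steel kitchen tongs (310 mm long, 24 mm tall), which lie on their side, jaws opening sideways; 12 mm above the shelf. Grip here from above, across the arms: the sleeves reach 45 mm either way along the tongs, 24 mm tall, 53 mm wide over both when open. x axis along the tongs to the jaws, y across (squeeze direction), z up.
- tongs_jaws (a point): Point midway between the black nylon jaws, 160 mm from tongs_grip along x, 12 mm above the tongs' lower edge; same axes. The flat jaw pads reach 22 mm ahead of and 18 mm behind it, are 26 mm tall and 5 mm thick; 68 mm clear between them when open, 34 mm on the knob. The knob belongs between them here.
- tongs_left: Left arm of the tongs (+y, seen from the pivot to the jaws) with its jaw. Origin at the pivot pin, 130 mm behind tongs_grip, at the lower edge. A spring holds the tongs open: squeezing takes 3.5 N a side at the sleeves to start, 9 N at 38 mm over the sleeves, where the jaws meet the knob; more force than that grips the knob. Jaws close 2.26 mm per mm of squeeze.
- tongs_right: Right arm of the tongs (-y) with its jaw; origin at the same pivot pin. Both arms turn inwards equally, by up to 0.06 rad each on the knob. The tongs weigh 140 g in all and balance within 10 mm of tongs_grip.
- knob_center (a point): Centre of the fallen volume knob, a plain round metal knob (dark side, bright face up) 34 mm across and 20 mm tall (about 45 g), lying flat on the shelf in the gap, its centre 10 mm up, 40 to 80 mm behind the receiver's front and nearly midway between the units.
- receiver: The tall black receiver, fixed, left of the gap (+y side): 435 mm wide (y), 330 deep (x), 150 tall, a bare knob shaft on its front. Origin on the shelf at its front lower corner beside the gap; x axis from front to back along the gap, y axis along its front, away from the gap: it fills x = 0 to 330 and y = 0 to 435 mm of its own frame.
- player: The low black disc player, fixed, right of the gap (-y side), parallel to the receiver, fronts level within 10 mm: 430 mm wide (y), 300 deep (x), 75 tall. Origin on the shelf at its front lower corner beside the gap; it fills x = 0 to 300 and y = -430 to 0 mm of its own frame. The gap is 84 to 98 mm wide.
- remote: Bystander: black remote control, 170 x 45 x 18 mm, lying on the left of the tongs, pointing at the units. Origin at the centre of its underside.
- mug: Bystander: white mug, 80 mm across, 95 mm tall, on the left in front of the receiver. Origin at the centre of its underside.
- disc_cases: Bystander: stack of four disc cases, 125 x 142 x 40 mm, on the left. Origin at the centre of its underside.
- screwdriver: Bystander: screwdriver lying on the right, in front of the player.
- battery_pack: Bystander: flat card pack of batteries, 60 x 85 x 21 mm, on the right. Origin at the centre of its underside.
- power_adapter: Bystander: black plug-in power adapter, 60 x 45 x 32 mm, lying in the same gap, its near end at least 45 mm behind the knob's centre. Origin at the centre of its underside.
- streamer: Bystander: flat grey box, 110 x 110 x 28 mm, on top of the player. Origin at the centre of its underside.
Mind the look-alikes: they are no part of the job. Of the things that look like the part that bears knob_center, take the one that is farthest to the robot's left at the start.

How it is judged (in metres and radians):
On the way, in this order (a step that is already met when the one before it is completed fails the run):
1. the tongs are picked up: squeezed in the fingers and off the shelf (height (world z) of tongs_grip above 0.03 m and contact force between the fingers and tongs_left above 1 N and contact force between the fingers and tongs_right above 1 N), for 0.2 s.
2. both jaws are closed on the knob in the gap, behind the receiver's front (contact force between knob and tongs_left above 0.5 N and contact force between knob and tongs_right above 0.5 N and x of knob_center in the frame of receiver above 0.01 m), for 0.2 s.
At the end, for the whole second after the job is handed in: The knob is pressed between both jaws (its centre within 35 mm of theirs), centre at least 170 mm above the shelf, clear of the 150 mm receiver, still; the fingers hold the tongs squeezed, handles at least 100 mm up, and do not touch the knob; neither unit touches knob or tongs (height (world z) of knob_center above 0.17 m and height (world z) of tongs_grip above 0.1 m and distance between knob_center and tongs_jaws below 0.035 m and contact force between knob and tongs_left above 0.5 N and contact force between knob and tongs_right above 0.5 N and contact force between the fingers and tongs_left above 1 N and contact force between the fingers and tongs_right above 1 N and contact force between knob and the fingers below 0.1 N and contact force between each of knob, tongs and receiver below 0.1 N and contact force between each of knob, tongs and player below 0.1 N and linear speed of knob below 0.05 m/s); the arm keeps its last pose, push and grip.
It fails at once if the fingers touch the knob (contact force between the fingers and knob above 0.5 N).
It fails at once if arm, fingers or tongs bang into a unit (over 30 N) (contact force between any of the arm, the fingers, tongs and receiver above 30 N or contact force between any of the arm, the fingers, tongs and player above 30 N).
It fails at once if something else is moved by more than 30 mm (distance of any of remote, mug, disc_cases, screwdriver, battery_pack, power_adapter, streamer from where it was at the start of the episode above 0.03 m).
It also fails if it takes over 51 s, if anything falls off the work surface, if the arm or the gripper's body presses on something with over 40 N, if the wrist force passes 120 N, or if a joint passes its speed limit or range.

ROBOT

A 6-joint arm with a two-finger parallel gripper is mounted at the origin on the work surface. World frame = base frame: x ahead of the robot, y to its left, z up, the work surface at z = 0. Lengths are in mm, angles in rad, forces in N, time in s.
With the tool pointing down it reaches from about 400 to 925 mm from the base axis. Payload 12.5 kg.
Tool frame: the origin (TCP) lies on the front face of the gripper's body, between the roots of the fingers; the fingertips stand 78 mm ahead of it and the grasp point (between the pads) lies 59 mm ahead of it (env.nose_length is the distance from the TCP to the fingertips, in mm); z points along the fingers, y is the line along which they close (so a half turn about z gives the same grasp; the last joint's range is limited). The gripper opens to 95 mm and grips with 3 to 60 N. Pads are 20 mm wide; open, the fingers measure 119 mm over their backs; the gripper's body (75 mm by 180 mm) begins 59 mm behind the grasp point.
Start: joints at [1.136, 0.491, 1.559, -0, 1.092, -0.106], TCP at [201.798, 591.537, 292.261] pointing down, gripper open.
Joint ranges: [-3.1, 3.1], [-0.84, 2.19], [0.05, 2.79], [-1.13, 4.28], [0.06, 2.93], [-2.69, 2.69]. Speed limits (rad/s): [2.22, 2.22, 2.79, 3.14, 3.14, 3.14].

INTERFACE

Orientations are given as [roll, pitch, yaw] about the fixed x, y, z axes, in that order (R = Rz(yaw) Ry(pitch) Rx(roll)).
In Python, from cell import env gives the robot as it stands.
- The arm moves only by the tool jog_arm, never from a script. Its argument "motion" is a list of rows, each a list of 7 numbers: the turn, a rotation vector about the tool's x, y, z in degrees, then the shift along the tool's x, y, z in mm, then the finger opening in mm, from 0 to 95.1. In form: [[wx, wy, wz, x, y, z, hand], ...]. A call has 1 to 10 rows; each row shifts and turns the commanded pose from where the row before left it, along the tool's axes as they then stand; what a row does not reach is not made up. A row lasts 1/8 s, in which the tool goes at most 62.5 mm and 10.7 degrees, less where a joint would pass 70% of its speed; a pose out of reach is approached as far as the arm can. A call is refused whole if a number of a shift passes 62.5 or a number of a turn 10.7, either way. A call with a gripper value outside its range is refused whole. The fingers move at their own pace and stop on an object; the grip force is fixed at half the most. Time passes only in rows, so rows that do not move let the fingers close. It gives the time, the measured TCP pose, the force, the opening and the grip force at its end, in the units of the state.
- env.state(): the state, without advancing time (a new reading comes with each control period).
- env.read_camera(name): name is "scene" or "top"; returns a dict with "color" (480x640x3 uint8, red, green, blue), "z_map" (480x640 float32, mm along the optical axis (not along the pixel's ray), 0 where there is no reading), "camera_matrix" (3x3 intrinsics, pixels), "world_to_cam" (4x4, takes a point from world to camera coordinates). Camera axes: x right, y up, looking along -z (the intrinsics and any distortion apply to the point x, -y, -z); pixel columns grow to the right and rows downward; lengths in mm; the calibration is good to about 2 mm. A picture is of the moment at which its call begins.
- env.job_done(): hands the job in; it is judged then, once.
Trained networks look in the newest picture that a camera, given by its name, has taken for a name from the list of things; names that differ only in an ending like _2 or _b are one class to them, and where a whole thing is asked for, a point or a joint stands for the part that bears it (a point fixed in the world has none). Each returns a list of dicts, best first, with "score" (0 to 1); they miss things now and then, are a little off and sometimes report something else, mostly with a low value. They report only what shows in the picture. A call takes as long as a camera call. They do not tell look-alikes from the thing itself.
- env.recognise(camera, thing): "location" ([column, row] in pixels, amid what is visible of it).
The state is a dict: "t": time; "joints": joint angles; "qvel": joint speeds; "tau": joint torques, N m; "eef_pos": TCP position; "tcp_rot": TCP orientation; "ft_force": force on the tool from outside, world axes, zero at the start; "moment": the same for the moment, N m; "opening": opening from 0.0 (shut) to 1.0 (fully open); "grip_force": force on a finger pad.
Only numpy, scipy, OpenCV 4.12 (cv2) and the standard library are available. Lean on these libraries where they do the work, as an engineer would, in place of code of your own. Each camera call takes 0.05 s, during which the arm holds its last target. There are 200 camera calls.

## Working session

There is one attempt and no reset: what is moved stays moved. The work goes in short steps, Python scripts to look and compute and a tool call to move; the robot and the scene stay as the last step left them, time stands still between calls to the robot, and variables do not carry over. Pictures are saved under pics/ and viewed, at most 10 in all, crops included, and the job is handed in when it is done.

Besides the shell and the picture viewer there is one more tool, called after "Request:" as name(argument=value, ...), one argument or row to a line, values as JSON. jog_arm: Moves the arm, as the interface text tells. Its arguments: {"type":"object","properties":{"motion":{"type":"array"}},"required":["motion"]}

```bash
ls; mkdir -p pics
cat > h.py <<'E'
import numpy as np, cv2
from cell import env
def cam(n):
    d=env.read_camera(n); return d
def world(d,u,v,z=None):
    K=d["camera_matrix"];T=np.linalg.inv(d["world_to_cam"])
    r=np.array([(u-K[0,2])/K[0,0],-(v-K[1,2])/K[1,1],-1.0])
    if z is None:
        return (T@np.append(r*d["z_map"][int(v),int(u)],1))[:3]
    o=T[:3,3];w=T[:3,:3]@r
    return o+w*(z-o[2])/w[2]
def cloud(d):
    K=d["camera_matrix"];T=np.linalg.inv(d["world_to_cam"]);Z=d["z_map"]
    v,u=np.mgrid[:480,:640]
    p=np.stack([(u-K[0,2])/K[0,0]*Z,-(v-K[1,2])/K[1,1]*Z,-Z],-1)
    return p@T[:3,:3].T+T[:3,3]
E
python3 - <<'E'
from h import *
for n in("scene","top"):
    d=cam(n);cv2.imwrite(f"pics/{n}0.png",d["color"][...,::-1])
    np.savez(f"{n}0.npz",**d)
    print(n,np.linalg.inv(d["world_to_cam"])[:3,3],d["camera_matrix"][0,0])
    for t in("tongs_grip","tongs_jaws","knob_center","receiver","player","power_adapter","tongs_left"):
        for x in env.recognise(n,t):
            u,v=x["location"];print(t,round(x["score"],2),[round(u),round(v)],world(d,u,v).round())
print(env.state())
E
```

```text
pics
scene [1144.39107997  416.97840776  845.19516188] 437.9721988308224
tongs_grip 0.56 [366, 254] [423.  66.  -0.]
tongs_jaws 0.74 [368, 252] [419.  66.   6.]
receiver 0.71 [387, 389] [792. 318. 147.]
player 0.58 [186, 285] [ 811. -180.   73.]
player 0.49 [250, 266] [698. -85. 101.]
player 0.37 [267, 331] [775.  27.  33.]
power_adapter 0.58 [268, 331] [774.  28.  33.]
power_adapter 0.54 [222, 175] [ 425. -458.   25.]
power_adapter 0.49 [248, 266] [703. -87. 103.]
tongs_left 0.6 [378, 262] [427. 104.  -2.]
top [ 390.35445543   19.6092716  1095.17368823] 455.83598361272834
tongs_grip 0.72 [301, 290] [423.  51.   3.]
tongs_jaws 0.96 [294, 293] [416.  66.  26.]
tongs_jaws 0.59 [133, 267] [480. 448.   6.]
knob_center 0.62 [309, 198] [645.  33.  19.]
knob_center 0.62 [344, 247] [526. -51.  20.]
knob_center 0.53 [304, 144] [775.  46.  34.]
knob_center 0.51 [385, 273] [ 463. -148.   19.]
knob_center 0.46 [376, 234] [ 555. -127.   23.]
receiver 0.9 [179, 142] [734. 308. 152.]
receiver 0.52 [425, 139] [ 774. -242.   73.]
player 0.87 [426, 138] [ 777. -244.   76.]
power_adapter 0.66 [303, 148] [765.  47.  33.]
tongs_left 0.67 [296, 295] [412.  62.  24.]
{'t': 0.8, 'joints': array([ 1.13642814e+00,  4.90874691e-01,  1.55888952e+00, -1.31604099e-05,
        1.09166332e+00, -1.05611865e-01]), 'qvel': array([ 0.00094006,  0.00029849,  0.00048919, -0.00146161, -0.00144575,
       -0.00059736]), 'tau': array([ 1.11617002e-03, -6.12412262e+01, -2.58426940e+01,  6.92987605e-02,
        4.46345389e-02,  1.30274185e-05]), 'eef_pos': array([201.78714154, 591.54952904, 292.28028717]), 'tcp_rot': array([3.14142969e+00, 2.90203043e-05, 2.81284239e+00]), 'ft_force': array([ 0.55622885, -0.63018803,  0.79830712]), 'moment': array([-0.01220915, -0.00759691, -0.03285146]), 'grip_force': 0.0, 'opening': 0.9953077306278745}
```

View pics/top0.png

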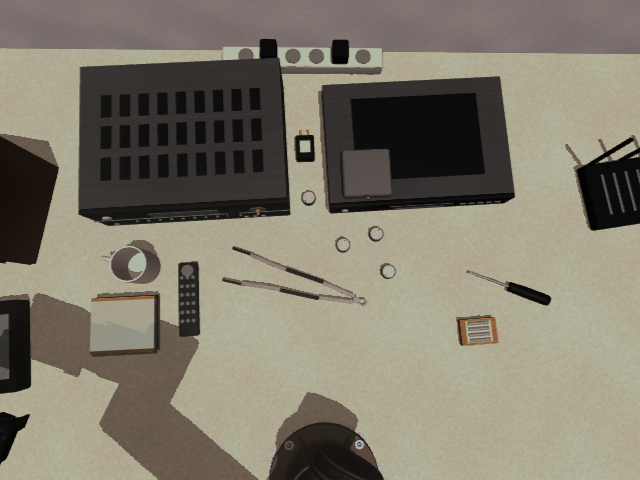

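Run:
```python
import cv2
i=cv2.imread("pics/top0.png")[100:360,220:420]
cv2.imwrite("pics/c0.png",cv2.resize(i,None,fx=2.3,fy=2.3,interpolation=3)) if 0 else cv2.imwrite("pics/c0.png",cv2.resize(i,(460,598),interpolation=cv2.INTER_CUBIC))
```

```text
(no output)
```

View pics/c0.png

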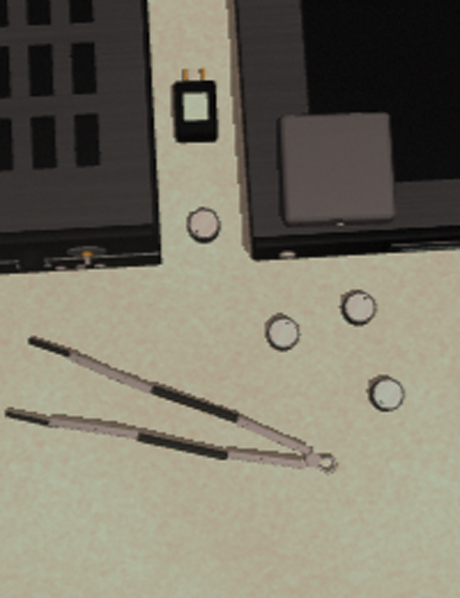

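The top view shows four knobs: (309,198), (344,245), (376,234), (388,271). The one at (309,198) is farthest left (+y) and lies in the gap, and the enlarged crop confirms it. The tongs' pivot is at (361,300), the jaws at (233,248) and (224,280), and the sleeves at (305,275) and (299,294).

Run:
```python
from h import *
np.set_printoptions(suppress=True,precision=1)
d=dict(np.load("top0.npz"));P=cloud(d);g=d["color"].max(2).astype(int)
print("table z",np.median(P[330:350,230:300,2]))
m=(P[...,2]>9)&(P[...,2]<40)&(g<90)
m[:240]=0;m[310:]=0;m[:,:218]=0;m[:,370:]=0
n,l,s,c=cv2.connectedComponentsWithStats((g<90).astype(np.uint8)*0+m.astype(np.uint8),connectivity=8)
for i in range(1,n):
    if s[i,4]>8:
        q=P[l==i];w=np.array([world(d,c[i][0],c[i][1],h) for h in(24,12)])
        print("dark",s[i],c[i],q.mean(0),w.ravel(),q.min(0),q.max(0))
a=(P[...,2]>12)&(P[...,2]<40);a[:240]=0;a[310:]=0;a[:,:218]=0;a[:,372:]=0
q=P[a];print("arms",len(q),q.min(0),q.max(0)); i=q[:,1].argmin();print("pivot end",q[i], "far",q[q[:,1].argmax()])
# knob
k=(P[...,2]>12)&(P[...,2]<28);k[:185]=0;k[211:]=0;k[:,:298]=0;k[:,:]&=(np.arange(640)<321)
print("knob",k.sum(),P[k].mean(0),P[k].min(0),P[k].max(0))
# unit edges: per row boundaries
for r in range(100,215,10):
    z=P[r,:,2]; rec=np.where((z[:330]>135)&(z[:330]<165))[0]; pl=np.where((z[300:420]>65)&(z[300:420]<110))[0]+300
    print(r, P[r,rec.max()] if len(rec) else None, P[r,pl.min()] if len(pl) else None)
for u in (250,270,280,340,350):
    z=P[:,u,2]; k=np.where(z>(60 if u>310 else 130))[0];print("front",u,P[k.max(),u])
```

```text
table z 0.7604576007991
dark [336 243  10   9  18] [338.9 248.6] [521.1 -39.1  19. ] [520.5 -38.8  24.  522.  -39.5  12. ] [514.5 -53.7  12.1] [534.2 -32.   25.5]
dark [232 247  19   8  49] [241.2 250.7] [515.4 191.3  25.2] [515.6 191.5  24.  517.  193.4  12. ] [507.4 170.8  10.4] [524.2 213.5  29.9]
dark [286 268  38  16 141] [304.4 275.3] [457.5  42.8  23.9] [457.5  42.8  24.  458.3  43.   12. ] [439.9  -0.9   9.8] [475.   86.1  29.8]
dark [223 279  18   6  40] [231.4 281.7] [442.8 212.2  26.3] [442.9 212.6  24.  443.5 214.8  12. ] [437.2 192.1  21.6] [449.3 232.2  30.9]
dark [280 289  39  11 137] [298.8 293.8] [414.4  55.6  24.8] [414.4  55.6  24.  414.7  56.   12. ] [402.2  10.9  14.7] [425.7  99.7  29.2]
arms 1020 [ 388.  -102.2   12. ] [542.2 234.8  33.4]
pivot end [ 392.6 -102.2   13.7] far [449.3 234.8  22.6]
knob 159 [645.1  34.6  20.8] [629.9  17.9  12. ] [661.7  51.7  26.1]
100 [834.7  92.7 144.8] [866.9  -0.9  77.7]
110 [809.   92.  150.6] [845.3  -1.   70.4]
120 [786.2  89.6 150.5] [818.4  -3.2  75.5]
130 [762.5  89.2 152.9] [795.2  -5.5  72. ]
140 [741.7  87.2 148.4] [770.2  -5.4  73.3]
150 [718.3  86.8 151. ] [746.4  -7.7  72. ]
160 [697.   84.6 148.3] [721.7  -9.9  73.6]
170 [678.1  83.  137.4] [698.5  -9.9  70.8]
180 [651.9  84.  151.4] [672.9 -11.9  77. ]
190 [632.9  80.2 140.6] [650.3 -14.3  73.3]
200 [609.5  79.6 146.9] [627.2 -14.2  71.4]
210 [589.8 294.8 135.3] None
front 250 [598.8 157.1 135.4]
front 270 [ 390.4   19.6 1095.2]
front 280 [ 390.4   19.6 1095.2]
front 340 [ 92.  -24.7 259.5]
front 350 [ 93.7 -41.6 264.9]
```

Request:
jog_arm(
  motion=[
    [0, 0, 0, -33, -36, 0, 95],
    [0, 0, 0, -33, -36, 0, 95],
    [0, 0, 0, -33, -36, 0, 95],
    [0, 0, 0, -33, -36, 0, 95],
    [0, 0, 0, -33, -37, 0, 95],
    [0, 0, 0, -33, -37, 0, 95],
    [0, 0, 0, -33, -37, 0, 95],
    [0, 0, 0, -33, -37, 0, 95],
    [0, 0, 0, -33, -37, 0, 95],
    [0, 0, 0, -33, -37, 0, 95],
  ],
)

```text
t: 2.05
eef_pos: [396.4, 137.1, 292.5]
tcp_rot: [3.141, 0.001, 2.813]
ft_force: [1.1, 0.6, 0.4]
opening: 1.002
grip_force: 0.0
```

Request:
jog_arm(
  motion=[
    [0, 0, 8.7, 0, 0, 0, 95],
    [0, 0, 8.7, 0, 0, 0, 95],
    [0, 0, 8.7, 0, 0, 0, 95],
    [0, 0, 8.7, 0, 0, 0, 95],
    [0, 0, 8.7, 0, 0, 0, 95],
    [0, 0, 8.7, 0, 0, 0, 95],
    [0, 0, 8.7, 0, 0, 0, 95],
    [0, 0, 8.7, 0, 0, 0, 95],
    [0, 0, 8.7, 0, 0, 0, 95],
    [0, 0, 8.7, 0, 0, 0, 95],
  ],
)

```text
t: 3.3
eef_pos: [396.0, 138.6, 292.4]
tcp_rot: [3.141, -0.0, 1.289]
ft_force: [0.4, 0.3, -1.2]
opening: 0.998
grip_force: 0.0
```

Request:
jog_arm(
  motion=[
    [0, 0, 0, -37.5, 31.5, 0, 95],
    [0, 0, 0, -37.5, 31.5, 0, 95],
    [0, 0, 0, 0, 0, 40, 95],
    [0, 0, 0, 0, 0, 40, 95],
    [0, 0, 0, 0, 0, 30, 95],
    [0, 0, 0, 0, 0, 0, 95],
  ],
)

```text
t: 4.05
eef_pos: [435.6, 49.2, 181.1]
tcp_rot: [-3.138, 0.001, 1.294]
ft_force: [0.7, 0.2, -0.3]
opening: 0.999
grip_force: 0.0
```

Run:
```python
from h import *
print(env.state()["eef_pos"],env.state()["ft_force"])
d=cam("scene");print([ (x["location"],x["score"]) for x in env.recognise("scene","tongs_left")])
i=d["color"][180:360,250:490,::-1]
cv2.imwrite("pics/s1.png",cv2.resize(i,(800,600),interpolation=cv2.INTER_CUBIC))
```

```text
[435.58755476  49.21788538 181.06979189] [ 0.74769956  0.2297382  -0.30273225]
[([378.6, 259.4], 0.83), ([365.9, 253.6], 0.69)]
```

View pics/s1.png

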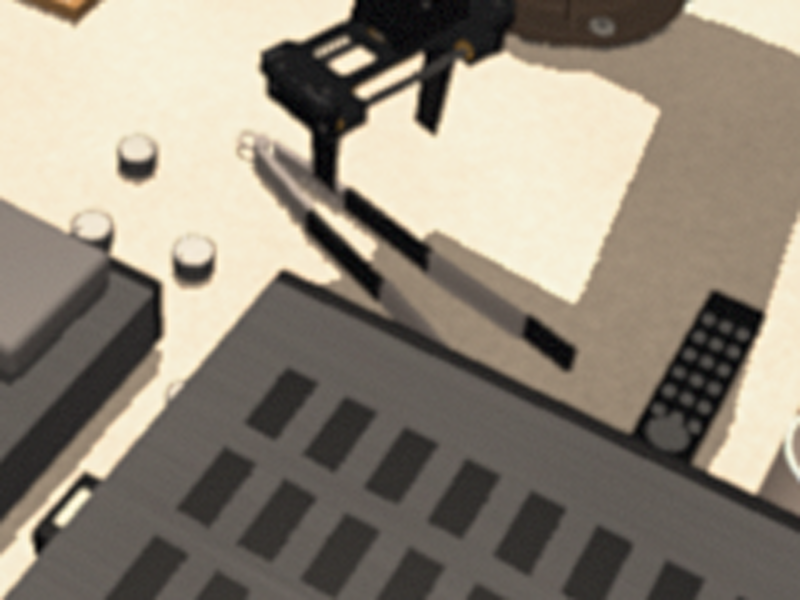

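The gripper is above the tongs with its fingers on either side of the sleeves (crop pixels (325,180) and (430,120)), so I'm descending.

Request:
jog_arm(
  motion=[
    [0, 0, 0, 0, 0, 35, 95],
    [0, 0, 0, 0, 0, 35, 95],
    [0, 0, 0, 0, 0, 20, 95],
    [0, 0, 0, 0, 0, 9, 95],
    [0, 0, 0, 0, 0, 0, 70],
    [0, 0, 0, 0, 0, 0, 60],
    [0, 0, 0, 0, 0, 0, 52],
    [0, 0, 0, 0, 0, 0, 46],
    [0, 0, 0, 0, 0, 0, 46],
    [0, 0, 0, 0, 0, 0, 46],
  ],
)

```text
t: 5.4
eef_pos: [436.3, 49.3, 83.5]
tcp_rot: [3.141, -0.0, 1.294]
ft_force: [0.3, -0.2, 5.6]
opening: 0.493
grip_force: 7.5
```

Request:
jog_arm(
  motion=[
    [0, 0, 0, 0, 0, -10, 46],
    [0, 0, 0, 0, 0, -20, 46],
    [0, 0, 0, 0, 0, -30, 46],
    [0, 0, 0, 0, 0, -30, 46],
    [0, 0, 0, 0, 0, -30, 46],
    [0, 0, 0, 0, 0, -30, 46],
    [0, 0, 0, 0, 0, -30, 46],
    [0, 0, 0, 0, 0, 0, 46],
  ],
)

```text
t: 6.4
eef_pos: [436.2, 49.3, 265.0]
tcp_rot: [3.138, -0.001, 1.294]
ft_force: [-0.5, 0.5, -1.5]
opening: 0.481
grip_force: 5.7
```

Run:
```python
from h import *
s=env.state();print(s["eef_pos"],s["ft_force"],s["opening"],s["grip_force"])
d=cam("scene")
i=d["color"][150:390,230:550,::-1]
cv2.imwrite("pics/s2.png",cv2.resize(i,(800,600),interpolation=cv2.INTER_CUBIC))
```

```text
[436.22842296  49.26784806 265.01463061] [-0.48346717  0.49111511 -1.54865301] 0.4810870284169421 5.691559463739395
```

View pics/s2.png

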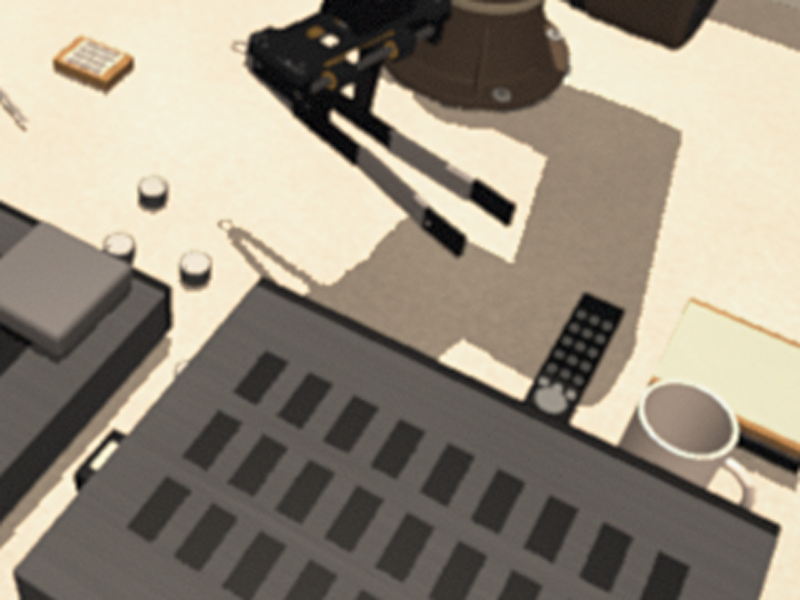

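Request:
jog_arm(
  motion=[
    [0, 0, 5.4, 0, 0, 0, 46],
    [0, 0, 8.5, 0, 0, 0, 46],
    [0, 0, 8.5, 0, 0, 0, 46],
    [0, 0, 8.5, 0, 0, 0, 46],
    [0, 0, 8.5, 0, 0, 0, 46],
    [0, 0, 8.5, 0, 0, 0, 46],
    [0, 0, 8.5, 0, 0, 0, 46],
    [0, 0, 8.5, 0, 0, 0, 46],
    [0, 0, 6, 0, 0, 0, 46],
    [0, 0, 0, 0, 0, 0, 46],
  ],
)

```text
t: 7.7
eef_pos: [435.6, 49.2, 262.1]
tcp_rot: [-3.141, 0.002, 0.058]
ft_force: [-0.3, -0.2, -1.4]
opening: 0.482
grip_force: 5.7
```

Run:
```python
from h import *
np.set_printoptions(suppress=True,precision=1)
s=env.state();print(s["eef_pos"],s["tcp_rot"],s["ft_force"],s["opening"],s["grip_force"])
d=cam("top");np.savez("top1.npz",**d);P=cloud(d)
cv2.imwrite("pics/t2.png",cv2.resize(d["color"][120:360,220:420,::-1],(500,600),interpolation=cv2.INTER_CUBIC))
a=(P[...,2]>160)&(P[...,2]<235)&(P[...,0]>490)&(P[...,0]<680)&(abs(P[...,1]-40)<70)
q=P[a];print(len(q))
for x0 in range(490,650,15):
    b=q[(q[:,0]>=x0)&(q[:,0]<x0+15)]
    if len(b):
        m=np.median(b[:,1]);L=b[b[:,1]>b[:,1].mean()];R=b[b[:,1]<=b[:,1].mean()]
        print(x0,len(b),L.mean(0),R.mean(0),b[:,1].min(),b[:,1].max())
```

```text
[435.6  49.2 262.1] [-3.1  0.   0.1] [-0.3 -0.2 -1.4] 0.48162276772016477 5.691624730825424
354
505 20 [517.4  74.7 203.1] [517.6  30.8 199.4] 28.152387360870264 77.36248454442573
520 60 [526.8  76.4 201.3] [527.5  31.  203.3] 28.046573111544213 79.4205972199148
535 62 [542.6  78.9 200.7] [542.3  31.1 203.2] 28.05174262029037 83.54775144619364
550 51 [558.3  81.4 200.8] [557.3  30.  202.8] 28.096897315430503 85.66450335547992
565 53 [571.6  84.5 205.1] [572.8  28.6 202.2] 24.18689883638648 87.69445238375503
580 45 [587.9  86.6 202.3] [587.2  28.3 205.6] 26.1159317582573 89.74468949439127
595 44 [602.   87.9 203.9] [602.5  28.1 205.8] 26.131817940587013 89.95287678733898
610 19 [612.7  88.3 201.6] [614.5  28.9 204.8] 26.17364122445234 90.0755661326031
```

View pics/t2.png

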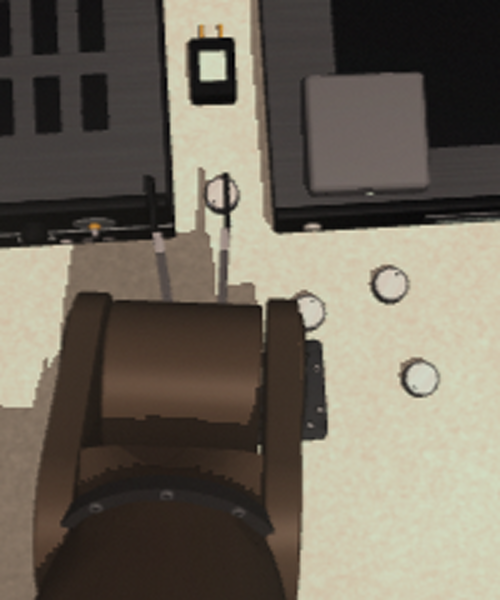

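The tongs are level and head along the gap at about 3.2°. The jaw midpoint is near (595,58) and the knob is at (645,34.6), so I'm shifting over it and going down.

Request:
jog_arm(
  motion=[
    [0, 0, 0, 16, 9, 0, 44],
    [0, 0, 0, 16, 9, 0, 44],
    [0, 0, 0, 16, 8.5, 0, 44],
    [0, 0, 0, 0, 0, 0, 44],
    [0, 0, 0, 0, 0, 0, 44],
  ],
)

```text
t: 8.38
eef_pos: [485.2, 25.5, 263.0]
tcp_rot: [-3.141, 0.001, 0.057]
ft_force: [-0.1, 0.1, -1.4]
opening: 0.463
grip_force: 6.3
```

Run:
```python
from h import *
np.set_printoptions(suppress=True,precision=1)
s=env.state();print(s["eef_pos"],s["tcp_rot"],s["ft_force"],s["opening"],s["grip_force"])
d=cam("top");P=cloud(d)
cv2.imwrite("pics/t3.png",cv2.resize(d["color"][130:250,260:360,::-1],(500,600),interpolation=cv2.INTER_CUBIC))
a=(P[...,2]>165)&(P[...,2]<235)&(P[...,0]>560)&(P[...,0]<690)&(abs(P[...,1]-35)<50)
q=P[a]
for x0 in range(565,675,20):
    b=q[(q[:,0]>=x0)&(q[:,0]<x0+20)]
    L=b[b[:,1]>b[:,1].mean()].mean(0);R=b[b[:,1]<=b[:,1].mean()].mean(0);print(x0,L,R,(L+R)/2)
print(q[:,0].max())
k=(P[...,2]>14)&(P[...,2]<26)&(P[...,0]>620)&(P[...,0]<675)&(abs(P[...,1]-35)<30)
print("knob",k.sum(),P[k].mean(0),P[k].min(0),P[k].max(0))
```

```text
[485.2  25.5 263. ] [-3.1  0.   0.1] [-0.1  0.1 -1.4] 0.46307995334701485 6.331568956375122
565 [584.1  11.2 204.7] [584.4   7.2 203.1] [584.2   9.2 203.9]
585 [596.5  54.3 204. ] [594.8   8.7 203.7] [595.6  31.5 203.9]
605 [615.6  57.6 205.2] [616.3   7.6 204. ] [616.   32.6 204.6]
625 [634.5  60.8 205.4] [634.9   6.1 205.9] [634.7  33.4 205.6]
645 [653.8  62.5 206.1] [654.2   6.8 206.4] [654.   34.6 206.2]
665 [665.5  61.  193.7] [666.8   8.5 200.3] [666.1  34.8 197. ]
668.2992893275609
knob 151 [645.5  34.6  21. ] [629.6  17.9  15.1] [661.2  51.6  25.6]
```

View pics/t3.png

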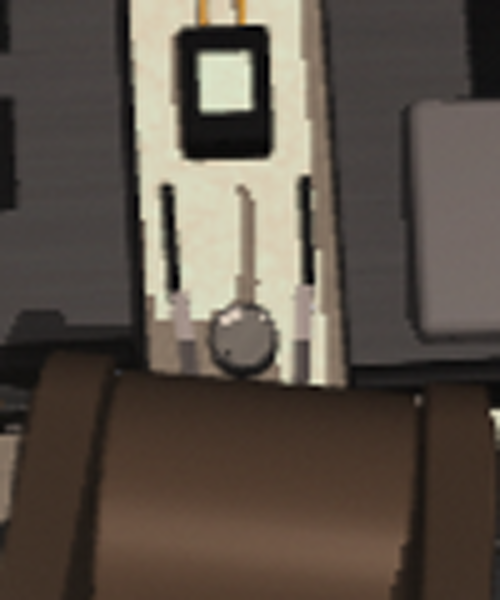

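The jaws sit in the gap (crop pixels (170,235) and (305,230)), and their midpoint (645,34) matches the knob at (645.5,34.6). I'm descending, then squeezing.

Request:
jog_arm(
  motion=[
    [0, 0, 0, 0, 0, 20, 44],
    [0, 0, 0, 0, 0, 30, 44],
    [0, 0, 0, 0, 0, 30, 44],
    [0, 0, 0, 0, 0, 30, 44],
    [0, 0, 0, 0, 0, 30, 44],
    [0, 0, 0, 0, 0, 20, 44],
    [0, 0, 0, 0, 0, 10, 44],
    [0, 0, 0, 0, 0, 6, 44],
    [0, 0, 0, 0, 0, 0, 44],
    [0, 0, 0, 0, 0, 0, 44],
  ],
)

```text
t: 9.68
eef_pos: [485.7, 25.5, 87.8]
tcp_rot: [3.142, -0.001, 0.057]
ft_force: [0.2, 0.8, -1.5]
opening: 0.462
grip_force: 6.3
```

Request:
jog_arm(
  motion=[
    [0, 0, 0, 0, 0, 0, 42],
    [0, 0, 0, 0, 0, 0, 40],
    [0, 0, 0, 0, 0, 0, 38],
    [0, 0, 0, 0, 0, 0, 34],
    [0, 0, 0, 0, 0, 0, 25],
    [0, 0, 0, 0, 0, 0, 10],
    [0, 0, 0, 0, 0, 0, 0],
    [0, 0, 0, 0, 0, 0, 0],
    [0, 0, 0, 0, 0, 0, 0],
    [0, 0, 0, 0, 0, 0, 0],
  ],
)

```text
t: 10.92
eef_pos: [485.5, 25.5, 87.2]
tcp_rot: [-3.142, -0.0, 0.057]
ft_force: [-0.3, 0.3, -1.7]
opening: 0.373
grip_force: 30.0
```

Request:
jog_arm(
  motion=[
    [0, 0, 0, 0, 0, -5, 0],
    [0, 0, 0, 0, 0, -15, 0],
    [0, 0, 0, 0, 0, -25, 0],
    [0, 0, 0, 0, 0, -30, 0],
    [0, 0, 0, 0, 0, -35, 0],
    [0, 0, 0, 0, 0, -35, 0],
    [0, 0, 0, 0, 0, -30, 0],
    [0, 0, 0, 0, 0, -20, 0],
    [0, 0, 0, 0, 0, -10, 0],
    [0, 0, 0, 0, 0, 0, 0],
  ],
)

```text
t: 12.18
eef_pos: [485.3, 25.5, 292.8]
tcp_rot: [3.142, -0.001, 0.057]
ft_force: [-0.1, -0.7, -2.0]
opening: 0.375
grip_force: 30.0
```

Run:
```python
from h import *
np.set_printoptions(suppress=True,precision=1)
s=env.state();print(s["eef_pos"],s["ft_force"],s["opening"],s["grip_force"])
d=cam("top");P=cloud(d)
cv2.imwrite("pics/t4.png",cv2.resize(d["color"][130:250,260:360,::-1],(500,600),interpolation=cv2.INTER_CUBIC))
q=P[(P[...,2]>165)&(P[...,2]<260)&(P[...,0]>600)&(P[...,0]<700)&(abs(P[...,1]-35)<50)]
for y in range(5,65,6):
    b=q[(q[:,1]>=y)&(q[:,1]<y+6)]
    if len(b): print(y,len(b),np.median(b,0),b[:,0].min(),b[:,0].max())
```

```text
[485.3  25.5 292.8] [-0.1 -0.7 -2. ] 0.37531956498846397 29.993039667606354
5 1 [615.6  10.4 225.3] 615.5711055362528 615.5711055362528
11 89 [628.9  14.3 235.1] 600.0265812548474 667.2291258116895
17 53 [643.4  18.2 226.9] 600.9353311369421 667.1395700558253
23 49 [643.5  26.1 226.9] 630.3626867814614 660.0516406694504
29 57 [643.3  31.9 226.6] 629.4463461376812 661.7318518645545
35 54 [643.6  37.8 226.5] 629.1711829356882 662.6862002813515
41 52 [641.2  43.7 226.6] 602.2379180108156 659.775068821138
47 75 [629.3  49.6 233.5] 601.0216193928234 665.9845186014946
53 45 [641.   53.3 235.9] 614.496876226042 664.8764968385726
```

View pics/t4.png

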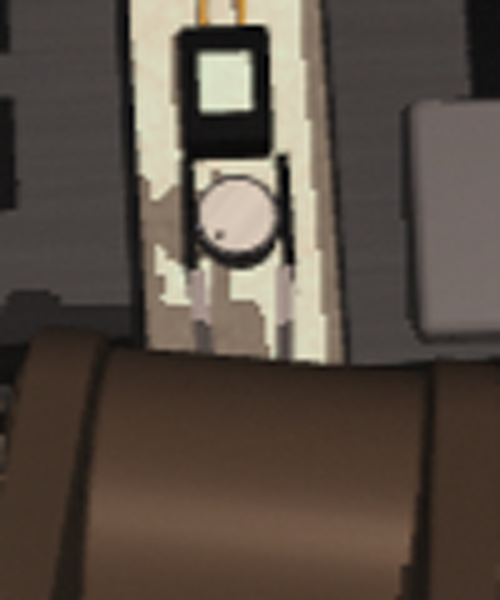

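The crop shows the knob at (237,215), held between the two jaws. Its top is at z≈227, so its centre is at about 216 mm, well above both units. I'm handing in.

```bash
python3 -c "
from cell import env
s=env.state();print(abs(s['qvel']).max(),s['opening'])
print(env.job_done())"
```

```text
0.01787014177261127 0.3786857657953369
the job is handed in; nothing more can be done
None
```

The knob was lifted out of the gap and the job handed in at about 12 s, with the knob still held in the squeezed tongs at about 216 mm, clear of both units; the hand-in returned no verdict.

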